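# Clear the specimen clamp and set its cap

## Robot

A 7-joint arm with a two-finger parallel gripper is mounted at the origin on the work surface. World frame = base frame: x ahead of the robot, y to its left, z up, the work surface at z = 0. Lengths are in m, angles in degrees, forces in N, time in s.
With the tool pointing down it reaches from about 0.425 to 0.875 m from the base axis. Payload 4.7 kg.
Tool frame: the origin (TCP) lies at the very end of the fingers, on their centre line; the grasp point (between the pads) lies 19 mm behind it; z points along the fingers, y is the line along which they close (so a half turn about z gives the same grasp; the last joint's range is limited). The gripper opens to 87 mm and grips with 3 to 60 N. Pads are 19 mm wide; open, the fingers measure 117 mm over their backs; the gripper's body (75 mm by 190 mm) begins 51 mm behind the grasp point.
Start: joints at [76.897, 18.392, -4.016, 83.108, 1.295, 78.541, -3.26], TCP at [0.156, -0.631, 0.223] pointing down, gripper open.
Joint ranges: [-163.93, 163.93], [-17.29, 119.83], [-79.2, 71.16], [3.27, 140.29], [-89.18, 269.18], [5.43, 117.66], [-154.24, 154.24]. Speed limits (degrees/s): [147.25, 147.25, 180, 180, 180, 180, 180].

## Interface

Orientations are given as [roll, pitch, yaw] about the fixed x, y, z axes, in that order (R = Rz(yaw) Ry(pitch) Rx(roll)).
In Python, from cell import telemetry, cams, env gives the robot as it stands.
- The arm moves only by the tool arm_command, never from a script. Its argument "series" is text: rows parted by semicolons, each of 5 numbers parted by spaces: the shift along the tool's x, y, z in mm, then the turn about the tool's z in rad, then the closure in counts, from 0 (fully open) to 255 (shut). A call has 1 to 20 rows; each row shifts and turns the commanded pose from where the row before left it, along the tool's axes as they then stand; what a row does not reach is not made up. A row lasts 1/12 s, in which the tool goes at most 41.7 mm and 7.16 degrees, less where a joint would pass 70% of its speed; a pose out of reach is approached as far as the arm can. A call is refused whole if a number of a shift passes 41.7 or a number of a turn 0.125, either way. A call with a gripper value outside its range is refused whole. The fingers move at their own pace and stop on an object; "squeeze" is the grip in N (left out, the last holds). Time passes only in rows, so rows that do not move let the fingers close. It gives the time, the measured TCP pose, the force, the opening and the grip force at its end, in the units of the state.
- telemetry.get_obs(): the state, without advancing time (a new reading comes with each control period).
- cams.read_camera(name): name is "scene" or "top" or "wrist"; returns the picture (420x560x3 uint8, blue, green, red); there is no depth.
- cams.calibration(name): a dict with "K" (3x3 intrinsics, pixels), "dist" ([k1, k2, p1, p2, k3] as OpenCV has them; the pictures are not rectified), "origin" and "rotation" of the camera in the world; the wrist camera has in their place "hand_eye" (4x4, takes a point from camera to tool coordinates, whose origin is the TCP and whose axes are the flange's). Camera axes: x right, y down, z forward; pixel columns grow to the right and rows downward; lengths in m; the calibration is good to about 2 mm. A picture is of the moment at which its call begins: read the wrist's pose just before it. calibration takes no time and is no camera call.
- env.sign_off(): hands the job in; it is judged then, once.
The state is a dict: "time_s": time; "qpos": joint angles; "joint_velocities": joint speeds; "effort": joint torques, N m; "tool_pos": TCP position; "tool_rot": TCP orientation; "force": force on the tool from outside, world axes, zero at the start; "wrist_torque": the same for the moment, N m; "grip_width": finger opening in m; "grasp_force": force on a finger pad.
Only numpy, scipy, OpenCV 4.12 (cv2) and the standard library are available. Lean on these libraries where they do the work, as an engineer would, in place of code of your own. Each camera call takes 0.05 s, during which the arm holds its last target. There are 200 camera calls.

## Task

Get the specimen clamp ready for the next sample: with the wooden scraper block, and without touching the stone chips with the gripper, wipe all three chips off the steel plate into the trough along its edge, then stand the scraper upright back on the bench, clear of the clamp. Then screw the knurled cap down (clockwise from above) until it bottoms out, back it off a quarter turn so that the swing arm beneath it is just free, and finish still holding the cap there: the program ends with the gripper closed on it. Leave the jar, the dish and the slide box where they are.

Things in the scene. Friction and masses are not known exactly. Their poses are not given: they have to be found in the camera images.
- clamp: Specimen clamp, fixed to the bench, turned up to 0.3 rad. Origin: on the bench (z = 0) under the centre of its steel plate; z up, x from the plate to the trough, y from the plate to the cap's column. Plate 110 mm (x) by 100 mm (y), no rim, top 20 mm above the bench. A low foot (12 mm high, 70 mm wide in x) runs from the plate to y = 190 mm; the column stands at x = 0, y = 150 mm.
- trough_mid (a point): Centre of the floor of the open aluminium trough along the plate's +x edge, at the clamp's x = 85 mm, y = 0, 3 mm above the bench. Inside it runs from the plate's edge (x = 55 mm) to x = 115 mm and over y = -61 to 61 mm; the walls on its three outer sides are 34 mm high.
- swing_end (a point): Outer end of the steel swing arm under the cap, at the clamp's y = 260 mm, on its top, 48 mm above the bench. The arm is 26 mm wide, does not move, and is parked along the clamp's y from the column outwards.
- cap (a joint): Knurled aluminium screw cap on the column, round, 42 mm across, 40 mm tall, axis upright, already on its thread. Angle in rad: 0 = bottomed out (hard stop), grows as it is unscrewed (anticlockwise from above), limit 4.2, starts at 1.9 to 3.3. Turns at 0.05 N m, stays where left, rises 1.3 mm per rad. A dark line on its top, from centre to rim, points along the clamp's +x at 0.
- cap_mid (a point): Point on the cap's axis 24 mm above its lower rim and 16 mm below its top: a good height to grip. 72 mm above the bench when bottomed out; it rises with the cap. Around it is free air down to the swing arm, at 48 mm.
- scraper: Loose wooden scraper block, about 0.2 kg, standing upright on the bench on the side away from the cap. Origin at the centre of its underside, z up. Lower part 30 mm (its x) by 120 mm (its y) by 28 mm high; on top of it a grip rib 20 mm (x) by 60 mm (y), from 28 to 70 mm high. Hold it across the 20 mm of the rib; it wipes along its x, either face leading.
- chip0_mid (a point): Centre of a loose stone chip, 23 mm across, 13 mm high, 11 g, lying on the steel plate within 28 mm (x) of its centre and 38 mm (y).
- chip1_mid (a point): Centre of a second stone chip, 21 mm across, 15 mm high, 11 g, lying likewise.
- chip2_mid (a point): Centre of a third stone chip, 24 mm across, 12 mm high, 11 g, lying likewise.
- jar: Bystander: lidded sample jar, 54 mm across, 70 mm high, loose, beyond the clamp. Origin at the centre of its underside.
- dish: Bystander: round glass dish, 92 mm across, 14 mm high, loose, on the scraper's side, farther out. Origin at the centre of its underside.
- slidebox: Bystander: closed grey plastic slide box 85 x 35 x 32 mm, loose, beyond the clamp on the cap's side. Origin at the centre of its underside.
There are look-alikes about, which are no part of the job. There is more than one size of the scraper; the job needs the middle-sized.

How it is judged:
By the outcome, as a careful person would: the job done as asked, in the order asked, and still so for the second after the job is handed in, while the arm keeps its last pose, push and grip.
It also fails if it takes over 67 s, if anything falls off the work surface, if the arm or the gripper's body presses on something with over 40 N, if the wrist force passes 120 N, or if a joint passes its speed limit or range.

## Working session

There is one attempt and no reset: what is moved stays moved. The work goes in short steps, Python scripts to look and compute and a tool call to move; the robot and the scene stay as the last step left them, time stands still between calls to the robot, and variables do not carry over. Pictures are saved under pics/ and viewed, at most 10 in all, crops included, and the job is handed in when it is done.

Besides the shell and the picture viewer there is one more tool, called after ">>>" as a command line: name --argument value ..., lists and objects as JSON in quotes. arm_command: Moves the arm, as the interface text tells. Its arguments: {"type":"object","properties":{"series":{"type":"string"},"squeeze":{"type":"number"}},"required":["series"]}

```bash
mkdir -p pics; ls
python3 - <<'E'
from cell import telemetry,cams,env
import cv2,numpy as np
o=telemetry.get_obs(); print(o)
for n in("scene","top"):
    im=cams.read_camera(n); cv2.imwrite(f"pics/{n}0.png",im)
    c=cams.calibration(n); print(n,c)
print(cams.calibration("wrist"))
E
```

```text
pics
{'time_s': 0.0, 'qpos': array([76.89565448, 18.43787698, -4.01642208, 83.17345913,  1.29721497,
       78.54123188, -3.26018392]), 'joint_velocities': array([ 0.07431121, -0.00256531,  0.09168607, -0.03121853,  0.13884612,
       -0.03292584,  0.06057739]), 'effort': array([-8.37626408e-05, -4.91288245e+01, -4.03518649e-01, -3.12537754e+01,
       -6.35458692e-02,  4.36235487e-02,  1.78831206e-04]), 'tool_pos': array([ 0.15609826, -0.63041722,  0.2214877 ]), 'tool_rot': array([-1.79892801e+02,  7.61496709e-03,  1.39151735e+01]), 'force': array([-0.71716592, -0.50051511, -0.45085497]), 'wrist_torque': array([0.04816328, 0.05571138, 0.00433353]), 'grasp_force': 0.0, 'grip_width': 0.08699576768658902}
scene {'K': array([[385.50963336,   0.        , 275.4831144 ],
       [  0.        , 385.50963336, 213.92853201],
       [  0.        ,   0.        ,   1.        ]]), 'dist': array([-0.0694078,  0.       ,  0.       ,  0.       ,  0.       ]), 'origin': array([ 1.17375667, -0.41998684,  0.55350155]), 'rotation': array([-124.54919983,    0.58775399,   56.53393148])}
top {'K': array([[4
[... 243 characters left out ...]
46003202, -0.05933342,  1.07067956]), 'rotation': array([-173.82457826,    1.11276745,  -91.14176022])}
{'K': array([[293.64555991,   0.        , 279.17175735],
       [  0.        , 293.64555991, 208.25729726],
       [  0.        ,   0.        ,   1.        ]]), 'dist': array([-0.04142977,  0.        ,  0.        ,  0.        ,  0.        ]), 'hand_eye': array([[ 1.42751404e-03, -9.52314867e-01, -3.05113679e-01,
         8.46389448e-02],
       [ 9.99998782e-01,  1.55179609e-03, -1.64811310e-04,
        -5.77113392e-04],
       [ 6.30426476e-04, -3.05113072e-01,  9.52315922e-01,
        -1.61624666e-01],
       [ 0.00000000e+00,  0.00000000e+00,  0.00000000e+00,
         1.00000000e+00]])}
```

View pics/top0.png

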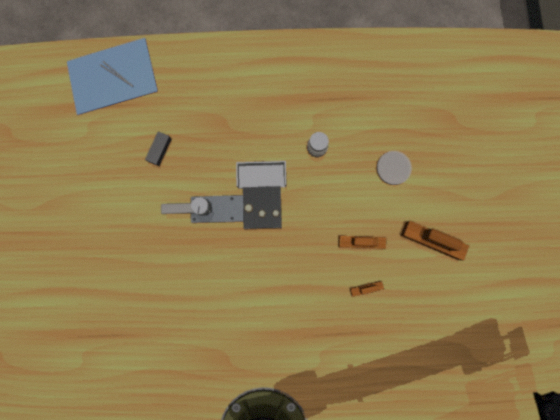

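View pics/scene0.png

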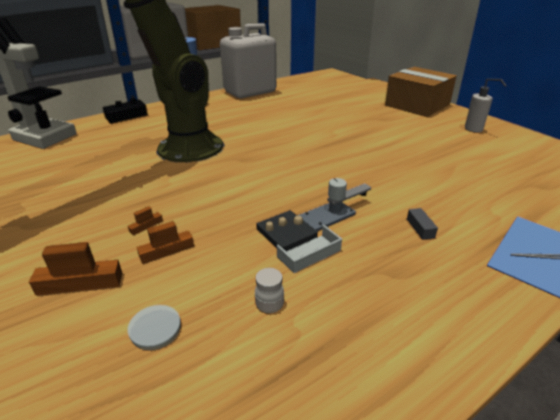

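The top view shows the plate at (262,208), chips at (249,208), (262,213) and (276,213), trough above it at (262,175), and the cap at (200,206). The swing end is at (163,209) and the middle scraper at (362,242). The look-alikes are at (436,240) and (367,289); the jar is at (318,144) and the dish at (394,168).

```bash
cat > h.py <<'E'
import cv2,numpy as np
from scipy.spatial.transform import Rotation as R
from cell import telemetry,cams
def pose(n,o=None):
    c=cams.calibration(n)
    if n!="wrist": return c,np.array(c["origin"]),R.from_euler("xyz",c["rotation"],degrees=True).as_matrix()
    T=R.from_euler("xyz",o["tool_rot"],degrees=True).as_matrix(); H=c["hand_eye"]
    return c,T@H[:3,3]+o["tool_pos"],T@H[:3,:3]
def ray(n,uv,z,o=None):
    c,p,M=pose(n,o)
    u=cv2.undistortPoints(np.array(uv,float).reshape(-1,1,2),c["K"],c["dist"]).reshape(-1,2)
    d=np.c_[u,np.ones(len(u))]@M.T
    return p+d*((z-p[2])/d[:,2])[:,None]
def proj(n,X,o=None):
    c,p,M=pose(n,o)
    return cv2.projectPoints((np.array(X,float).reshape(-1,3)-p)@M,np.zeros(3),np.zeros(3),c["K"],c["dist"])[0].reshape(-1,2)
def blobs(mask,amin=20):
    cs,_=cv2.findContours(mask.astype(np.uint8),cv2.RETR_EXTERNAL,cv2.CHAIN_APPROX_NONE)
    return [c for c in cs if cv2.contourArea(c)>amin]
E
python3 - <<'E'
from h import *
im=cv2.imread("pics/top0.png"); hsv=cv2.cvtColor(im,cv2.COLOR_BGR2HSV)
for p in [(262,195),(262,213),(350,241),(362,241),(320,242),(222,200),(262,175),(200,205),(175,209)]: print(p,hsv[p[1],p[0]])
m=(hsv[...,2]<90)&(hsv[...,1]<90); m[:140]=0;m[260:]=0
for c in blobs(m): 
    r=cv2.minAreaRect(c);print("plate?",r, ray("top",cv2.boxPoints(r),.02)[:,:2].round(4).tolist())
print(ray("top",[(262,208),(249,208),(262,213),(276,213)],.03).round(3))
print(ray("top",[(163,209)],.048),ray("top",[(200,204)],.09),ray("top",[(362,241)],.07),ray("top",[(340,242),(385,242)],.028))
print(ray("top",[(238,164),(284,162)],.034))
cv2.imwrite("pics/crop1.png",cv2.resize(im[140:300,150:470],None,fx=2.5,fy=2.5,interpolation=cv2.INTER_CUBIC))
E
```

```text
(262, 195) [ 0  0 65]
(262, 213) [ 28  30 155]
(350, 241) [ 13 188 121]
(362, 241) [ 15 185 142]
(320, 242) [ 18 134 156]
(222, 200) [105  13 115]
(262, 175) [ 30   2 154]
(200, 205) [165   3 152]
(175, 209) [ 21  13 135]
plate? ((206.5484619140625, 209.1591796875), (10.529411315917969, 18.352941513061523), 28.07248878479004) [[0.5668, 0.1635], [0.6092, 0.1406], [0.5954, 0.116], [0.5532, 0.1389]]
plate? ((261.5, 207.5), (41.0, 37.0), 90.0) [[0.6377, 0.043], [0.6354, -0.0544], [0.5276, -0.0522], [0.5296, 0.0442]]
plate? ((260.4911193847656, 163.65406799316406), (1.8455474376678467, 45.03647994995117), 88.53119659423828) [[0.7018, 0.0558], [0.7019, -0.0638], [0.6969, -0.0638], [0.6968, 0.0557]]
plate? ((161.16551208496094, 152.81378173828125), (11.626367568969727, 29.564193725585938), 41.633541107177734) [[0.7179, 0.3019], [0.7774, 0.249], [0.7551, 0.2248], [0.696, 0.2775]]
[[ 0.58  -0.007  0.03 ]
 [ 0.581  0.027  0.03 ]
 [ 0.567 -0.006  0.03 ]
 [ 0.566 -0.043  0.03 ]]
[[0.58079866 0.24769911 0.048     ]] [[0.58615753 0.14271242 0.09      ]] [[ 0.48775903 -0.25421202  0.07      ]] [[ 0.4876643  -0.20560713  0.028     ]
 [ 0.48493695 -0.32179409  0.028     ]]
[[ 0.69668939  0.05415397  0.034     ]
 [ 0.69900851 -0.06637173  0.034     ]]
```

View pics/crop1.png

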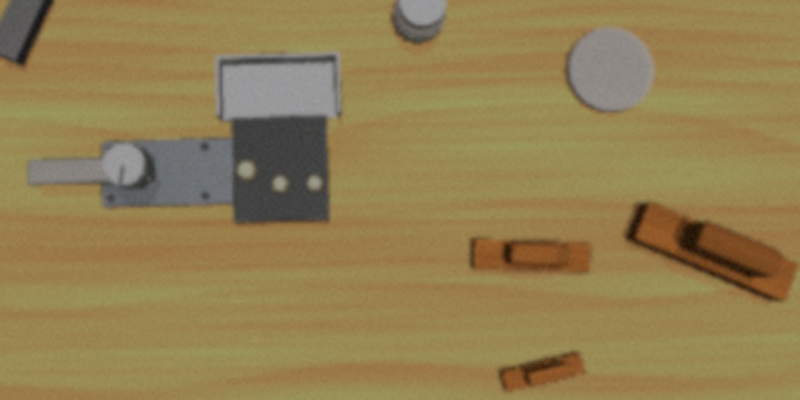

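The crop confirms these. The cap's dark line points almost along -x and a touch towards +y, so the cap angle is about 3.0 rad. The scraper's long axis lies nearly along world y, so I'm moving above it.

>>> arm_command --series "29.3 -19.8 0 0 0;29.3 -19.8 0 0 0;29.3 -19.8 0 0 0;29.3 -19.8 0 0 0;29.3 -19.8 0 0 0;29.3 -19.8 0 0 0;29.3 -19.8 0 0 0;29.3 -19.8 0 0 0;29.3 -19.8 0 0 0;29.3 -19.8 0 0 0;29.3 -19.8 0 0 0;29.3 -19.8 0 0 0;29.3 -19.8 0 0 0;29.3 -19.8 0 0 0" --squeeze 40

```text
time_s: 1.27
tool_pos: [0.4884, -0.2618, 0.2223]
tool_rot: [-180.0, 0.0, 13.9]
force: [0.8, -0.6, -0.5]
grip_width: 0.0868
grasp_force: 0.0
```

>>> arm_command --series "0 0 0 -0.1187 0;0 0 0 -0.1187 0;0 0 0 -0.1187 0;0 0 0 -0.1187 0;0 0 0 -0.1187 0;0 0 0 -0.1187 0;0 0 0 -0.1187 0;0 0 0 -0.1187 0;0 0 0 -0.1187 0;0 0 0 -0.1187 0;0 0 0 -0.1187 0;0 0 0 0 0;0 0 0 0 0"

```text
time_s: 2.35
tool_pos: [0.4875, -0.2632, 0.2221]
tool_rot: [-180.0, -0.0, 88.5]
force: [0.0, 0.6, 0.1]
grip_width: 0.0868
grasp_force: 0.0
```

Run:
```python
from h import *
o=telemetry.get_obs(); im=cams.read_camera("wrist"); cv2.imwrite("pics/w1.png",im)
np.save("o1.npy",o,allow_pickle=True)
print(o["time_s"],o["tool_pos"],o["tool_rot"],o["qpos"],o["force"])
hsv=cv2.cvtColor(im,cv2.COLOR_BGR2HSV)
m=(hsv[...,1]>165)&(hsv[...,0]<17)
for c in blobs(m,150): print(cv2.minAreaRect(c))
```

```text
2.35 [ 0.48750765 -0.2632177   0.22214843] [-1.79963578e+02 -1.95516886e-02  8.85274705e+01] [ 52.44155501   8.59145922 -29.50305185  96.12155147   4.33493457
  76.46605231  20.72296956] [0.04737007 0.64388009 0.1118194 ]
((275.0, 335.0), (40.0, 52.0), 90.0)
((298.2069091796875, 274.9827575683594), (33.05377197265625, 34.3536376953125), 21.801406860351562)
((183.9499969482422, 191.85000610351562), (62.2968635559082, 22.76839828491211), 71.56504821777344)
((278.0589904785156, 178.61123657226562), (22.27037811279297, 84.67741394042969), 1.7899105548858643)
```

View pics/w1.png

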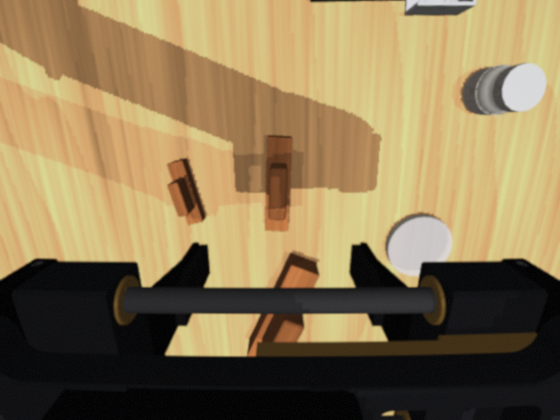

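The wrist view shows the middle scraper from (278,136) to (278,231), with its rib at about (278,190). The small look-alike is at (187,190) and the big one is below. The dish is at (419,243).

Run:
```python
from h import *
o=np.load("o1.npy",allow_pickle=True).item()
print(ray("wrist",[(279,136),(278,231)],.028,o),ray("wrist",[(277,165),(277,219)],.07,o))
im=cv2.imread("pics/w1.png");hsv=cv2.cvtColor(im,cv2.COLOR_BGR2HSV)
for v in (140,145,150,180,200,226,229):
    r=hsv[v,240:320]; x=np.where((r[:,1]>160)&(r[:,0]<17))[0]+240; print(v,x.min(),x.max(),ray("wrist",[(x.min(),v),(x.max()+1,v)],.028,o)[:,:2].round(4).tolist())
```

```text
[[ 0.48879868 -0.20222646  0.028     ]
 [ 0.48454126 -0.32297074  0.028     ]] [[ 0.48603338 -0.22971931  0.07      ]
 [ 0.48440439 -0.29119649  0.07      ]]
140 268 290 [[0.4756, -0.2065], [0.5029, -0.2072]]
145 268 290 [[0.4754, -0.2124], [0.5028, -0.2131]]
150 267 290 [[0.474, -0.2183], [0.5028, -0.219]]
180 268 288 [[0.4739, -0.2549], [0.4998, -0.2556]]
200 267 287 [[0.4717, -0.2806], [0.4982, -0.2812]]
226 267 286 [[0.4705, -0.3156], [0.4964, -0.3163]]
229 272 285 [[0.4768, -0.32], [0.495, -0.3204]]
```

>>> arm_command --series "1 -1 30 0.014 0;0 0 35 0 0;0 0 35 0 0;0 0 35 0 0;0 0 27 0 0;0 0 16 0 0;0 0 10 0 0;0 0 0 0 0;0 0 0 0 0;0 0 0 0 255;0 0 0 0 255;0 0 0 0 255;0 0 0 0 255;0 0 0 0 255;0 0 0 0 255;0 0 0 0 255;0 0 0 0 255" --squeeze 50

```text
time_s: 3.82
tool_pos: [0.4868, -0.2623, 0.0346]
tool_rot: [-180.0, 0.0, 87.9]
force: [0.4, -0.1, -0.8]
grip_width: 0.0417
grasp_force: 0.0
```

>>> arm_command --series "0 0 0 0 255;0 0 0 0 255;0 0 0 0 255;0 0 0 0 255;0 0 0 0 255;0 0 0 0 255;0 0 0 0 255"

```text
time_s: 4.4
tool_pos: [0.4866, -0.2622, 0.0344]
tool_rot: [-180.0, -0.0, 87.9]
force: [-1.0, -0.1, -0.3]
grip_width: 0.0194
grasp_force: 49.9
```

>>> arm_command --series "0 0 -10 0 255;0 0 -25 0 255;0 0 -35 0 255;0 0 -30 0 255;20 4 0 0 255;35 5 0 0 255;35 5 0 0 255;35 5 0 0 255;30 5 0 0 255;18 3 0 0 255;0 0 0 -0.047 255;0 0 0 0 255;0 0 0 0 255"

```text
time_s: 5.48
tool_pos: [0.52, -0.0907, 0.135]
tool_rot: [180.0, 0.0, 90.6]
force: [0.6, -1.2, -1.0]
grip_width: 0.0192
grasp_force: 49.9
```

Run:
```python
from h import *
o=telemetry.get_obs(); im=cams.read_camera("wrist"); cv2.imwrite("pics/w2.png",im)
np.save("o2.npy",o,allow_pickle=True)
print(o["time_s"],o["tool_pos"],o["tool_rot"],o["force"],o["grip_width"],o["wrist_torque"])
```

```text
5.4833 [ 0.52004818 -0.09067396  0.13496051] [1.79986394e+02 4.43673372e-02 9.05556648e+01] [ 0.5841291  -1.16034058 -0.98737967] 0.0192433605671357 [-0.08711438 -0.16212934  0.02409775]
```

View pics/w2.png

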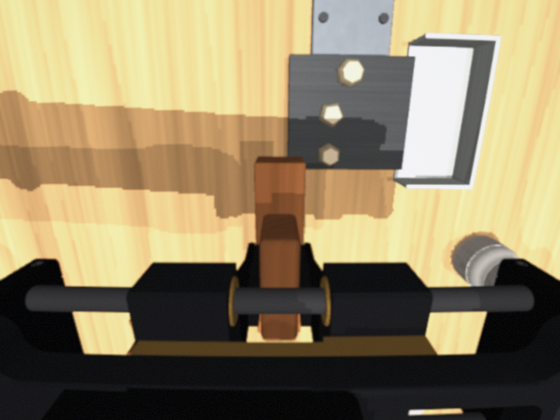

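The wrist view shows the plate with corners at (289,54), (414,56), (404,168) and (290,167). The chips are at (351,71), (331,114) and (330,155), the trough is on the right, and the scraper is held at (280,200).

Run:
```python
from h import *
o=np.load("o2.npy",allow_pickle=True).item()
P=ray("wrist",[(289,54.5),(414,56),(404,168.5),(290,167.5)],.02,o);print(P.round(4),P.mean(0))
print(ray("wrist",[(351,71),(331,114),(330,155)],.034,o).round(4))
S=ray("wrist",[(255,158),(306,158)],.035+.1-.034+.028,o);print("scr front top corners",S)
print(ray("wrist",[(411,40),(499,38),(474,188),(397,180)],.034,o).round(4))
```

```text
[[ 0.5272  0.044   0.02  ]
 [ 0.6351  0.0452  0.02  ]
 [ 0.6391 -0.053   0.02  ]
 [ 0.5301 -0.0535  0.02  ]] [ 0.58287258 -0.00431852  0.02      ]
[[ 0.5782  0.0299  0.034 ]
 [ 0.5636 -0.0045  0.034 ]
 [ 0.5649 -0.0394  0.034 ]]
scr front top corners [[ 0.50578918 -0.0293527   0.129     ]
 [ 0.53479407 -0.02902899  0.129     ]]
[[ 0.6253  0.0544  0.034 ]
 [ 0.6988  0.0589  0.034 ]
 [ 0.7024 -0.0677  0.034 ]
 [ 0.628  -0.0613  0.034 ]]
```

>>> arm_command --series "20 3 0 0 255;32 4 0 0 255;22 3 0 0 255;10 0 0 -0.007 255;0 0 20 0 255;0 0 25 0 255;0 0 18 0 255;0 0 10 0 255;0 0 5 0 255;0 0 0 0 255;0 0 0 0 255"

```text
time_s: 6.45
tool_pos: [0.5298, -0.0067, 0.0572]
tool_rot: [179.9, 0.0, 91.0]
force: [0.1, 0.3, -1.5]
grip_width: 0.0197
grasp_force: 49.9
```

>>> arm_command --series "0 0 0.5 0 255;0 0 0.5 0 255;0 0 0 0 255;0 0 0 0 255"

```text
time_s: 6.78
tool_pos: [0.5295, -0.0063, 0.056]
tool_rot: [180.0, 0.0, 91.0]
force: [0.3, -0.1, -1.5]
grip_width: 0.0195
grasp_force: 49.9
```

>>> arm_command --series "0 4 0 0 255;0 7 0 0 255;0 8 0 0 255;0 8 0 0 255;0 8 0 0 255;0 8 0 0 255;0 8 0 0 255;0 8 0 0 255;0 8 0 0 255;0 7 0 0 255;0 5 0 0 255;0 3 0 0 255;0 3 0 0 255;0 0 0 0 255;0 0 0 0 255"

```text
time_s: 8.03
tool_pos: [0.6141, -0.0047, 0.0555]
tool_rot: [-180.0, 0.0, 91.0]
force: [0.1, 0.1, -2.3]
grip_width: 0.0195
grasp_force: 49.9
```

Run:
```python
from h import *
o=telemetry.get_obs(); im=cams.read_camera("wrist"); s=cams.read_camera("scene")
print(o["time_s"],o["tool_pos"],o["tool_rot"],o["force"],o["grip_width"])
s=cv2.resize(s[170:290,220:400],None,fx=3,fy=3,interpolation=cv2.INTER_CUBIC)
w=im[0:360,230:490]
cv2.imwrite("pics/c3.png",np.hstack([s[:360],w]))
```

```text
8.0333 [ 0.61407081 -0.00474036  0.0555044 ] [-1.79993418e+02  8.29658900e-03  9.10215194e+01] [ 0.08306588  0.14903636 -2.27470247] 0.01947690404887243
```

View pics/c3.png

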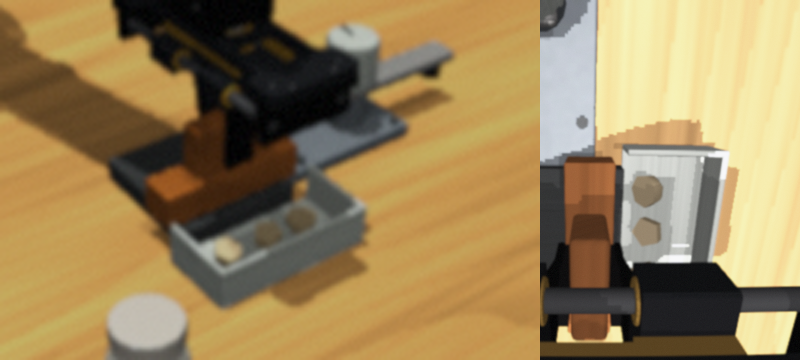

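The view shows all three chips inside the trough, with the plate clear. I'm returning the scraper to its original spot.

>>> arm_command --series "0 0 -15 0 255;0 0 -30 0 255;0 0 -30 0 255;0 0 -5 0 255;-16 -8 0 0 255;-28 -14.5 0 0 255;-28 -14.5 0 0 255;-28 -14.5 0 0 255;-28 -14.5 0 0 255;-28 -14.5 0 0 255;-28 -14.5 0 0 255;-28 -14.5 0 0 255;-28 -14.5 0 0 255;-15 -8 0 0 255;0 0 0 0 255;0 0 30 0 255;0 0 30 0 255;0 0 20 0 255;0 0 10 0 255;0 0 0 0 255"

```text
time_s: 9.8
tool_pos: [0.485, -0.2603, 0.043]
tool_rot: [-179.8, -0.2, 91.1]
force: [-1.1, -0.6, -1.4]
grip_width: 0.0196
grasp_force: 49.9
```

Run:
```python
from h import *
o=telemetry.get_obs()
print(o["time_s"],o["tool_pos"],o["tool_rot"],o["force"],o["qpos"])
```

```text
9.8 [ 0.48498016 -0.26025202  0.04297066] [-179.77024241   -0.18000437   91.07265517] [-1.11379606 -0.64694403 -1.44937926] [ 51.94749973  18.48706699 -30.30320743 107.43379457  10.88458832
  57.22675091  18.03406256]
```

>>> arm_command --series "0 0 0 0 255;0 0 4 0 255;0 0 2 0 255;0 0 0 0 255;0 0 0 0 255"

```text
time_s: 10.22
tool_pos: [0.487, -0.2623, 0.0402]
tool_rot: [180.0, 0.0, 91.0]
force: [0.3, -0.2, -2.1]
grip_width: 0.0194
grasp_force: 49.9
```

>>> arm_command --series "0 0 3 0 255;0 0 1 0 255;0 0 1 0 255;0 0 0.5 0 255;0 0 0 0 255;0 0 0 0 255"

```text
time_s: 10.72
tool_pos: [0.4866, -0.2621, 0.0344]
tool_rot: [-180.0, 0.0, 91.0]
force: [-2.8, 0.1, 3.1]
grip_width: 0.0197
grasp_force: 49.9
```

>>> arm_command --series "0 0 0 0 0;0 0 0 0 0;0 0 0 0 0;0 0 0 0 0;0 0 0 0 0;0 0 0 0 0;0 0 0 0 0;0 0 0 0 0;0 0 0 0 0;0 0 0 0 0;0 0 -10 0 0;0 0 -25 0 0;0 0 -35 0 0;0 0 -35 0 0;0 0 -35 0 0;0 0 0 0 0"

```text
time_s: 12.05
tool_pos: [0.4909, -0.2636, 0.1826]
tool_rot: [179.4, 0.4, 91.0]
force: [1.6, -1.7, 0.8]
grip_width: 0.0867
grasp_force: 0.0
```

>>> arm_command --series "17 5 0 0 0;33.5 10 0 0 0;33.5 10 0 0 0;33.5 10 0 0 0;33.5 10 0 0 0;33.5 10 0 0 0;33.5 10 0 0 0;33.5 10 0 0 0;33.5 10 0 0 0;33.5 10 0 0 0;16 4.5 0 0 0;0 0 0 0 0;0 0 0 0 0;0 0 0 0 0"

```text
time_s: 13.22
tool_pos: [0.5802, 0.0727, 0.1741]
tool_rot: [-180.0, 0.1, 90.9]
force: [-0.5, -1.0, -0.1]
grip_width: 0.0872
grasp_force: 0.0
```

Run:
```python
from h import *
o=telemetry.get_obs(); im=cams.read_camera("wrist"); t=cams.read_camera("top"); np.save("o3.npy",o,allow_pickle=True)
print(o["time_s"],o["tool_pos"],o["tool_rot"],o["qpos"].round(1))
cv2.imwrite("pics/w4.png",im); cv2.imwrite("pics/top4.png",t)
print(proj("wrist",[[.5804,.1455,.091],[.578,.2555,.048]],o))
cv2.imwrite("pics/c4.png",np.hstack([im[:420,150:430],cv2.resize(t[140:280,230:400],None,fx=3,fy=3)]))
```

```text
13.2167 [0.5802164  0.07274494 0.17410466] [-1.79989254e+02  7.11132026e-02  9.09451819e+01] [ 27.1  16.9 -43.7  95.2  12.2  72.8 -18.1]
[[280.8166969  130.47261862]
 [280.24288797  -4.35341765]]
```

View pics/c4.png

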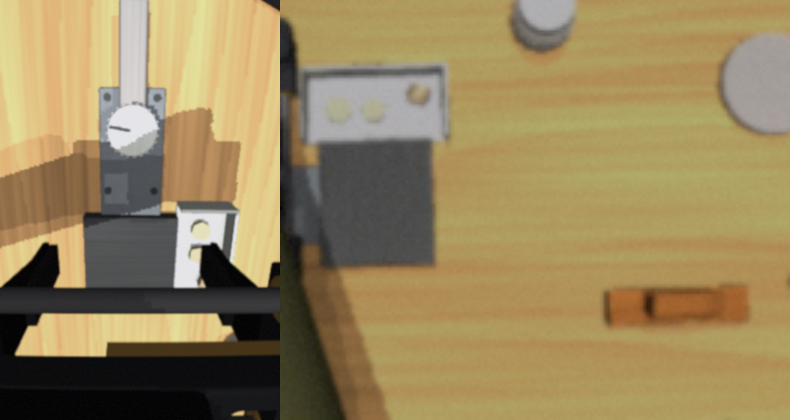

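The wrist view shows the cap at about (283,130), with its line pointing left and slightly up towards (259,127). In the top view the scraper stands upright, the plate is clear and all three chips are in the trough.

Run:
```python
from h import *
o=np.load("o3.npy",allow_pickle=True).item()
im=cv2.imread("pics/w4.png"); g=cv2.cvtColor(im,cv2.COLOR_BGR2GRAY); hsv=cv2.cvtColor(im,cv2.COLOR_BGR2HSV)
m=((g>170)&(hsv[...,1]<40)); m[:95]=0; m[165:]=0; m[:,:250]=0; m[:,315:]=0
c=max(blobs(m),key=cv2.contourArea); h=cv2.convexHull(c); e=cv2.minEnclosingCircle(h); print(e,cv2.fitEllipse(h))
ctr=e[0]
M=np.zeros_like(g); cv2.circle(M,tuple(int(round(v)) for v in ctr),int(e[1]-2),1,-1)
d=(M>0)&(g<120); ys,xs=np.where(d); print(len(xs),np.c_[xs,ys][::5].tolist())
W=ray("wrist",np.c_[xs,ys],.092,o); C=ray("wrist",[ctr],.092,o)[0]
v=(W-C)[:,:2]; a=np.unwrap(np.arctan2(v[:,1],v[:,0])%(2*np.pi)); r=np.hypot(*v.T)
print(C,np.median(a[r>.008]),v[r.argmax()])
u,s,vt=np.linalg.svd(v-v.mean(0)); print("line dir",np.arctan2(vt[0,1],vt[0,0])%np.pi)
print(g[115:146,255:312:3])
```

```text
((281.4952392578125, 122.78562927246094), 30.46991539001465) ((281.6848449707031, 123.16509246826172), (52.978050231933594, 61.7229118347168), 8.422805786132812)
82 [[296, 100], [296, 103], [297, 105], [300, 106], [299, 107], [300, 108], [303, 109], [302, 111], [302, 112], [305, 113], [307, 116], [307, 118], [261, 127], [266, 127], [270, 128], [274, 129], [277, 130]]
[0.58081953 0.15154397 0.092     ] 0.48994502888567937 [0.02200235 0.00025708]
line dir 0.4994706894903018
[[151 150 172 228 229 229 228 229 229 229 229 229 228 228 229 229 188 116
  155]
 [149 149 188 229 229 229 229 229 229 229 229 229 229 229 229 229 204 113
  146]
 [151 157 205 230 228 229 228 229 229 229 229 229 229 228 229 229 214 109
  143]
 [151 179 218 229 229 229 228 229 229 229 229 229 229 229 228 229 220 112
  135]
 [151 190 226 229 229 229 229 229 229 228 229 229 229 228 228 229 227 126
  117]
 [151 184 228 230 229 229 229 229 229 229 229 229 228 229 229 229 228 158
  108]
 [152 171 229 229 229 229 229 229 229 229 229 229 229 229 229 229 229 189
  114]
 [151 173 229 228 228 229 228 229 229 228 228 229 228 22
[... 1188 characters left out ...]
 228 229 229 228 201 191 177 178 182 182 146
  109]
 [150 194 229 229 228 229 229 229 229 229 227 186 174 178 178 181 180 131
  105]
 [152 200 229 228 229 229 229 229 229 229 218 177 174 178 177 180 178 120
  106]
 [149 192 229 229 229 228 229 229 229 228 214 176 174 178 178 181 175 123
  105]
 [135 158 223 229 228 229 228 229 228 218 203 174 174 178 177 180 171 135
  104]
 [112 111 214 229 229 228 229 229 226 192 188 175 173 177 177 179 167 131
  104]
 [ 97  91 203 229 228 229 229 228 215 176 177 173 173 178 177 179 155 118
  105]
 [ 97  94 198 230 229 228 229 226 190 173 177 173 172 178 178 180 141 107
  104]
 [ 97  98 190 229 229 225 218 214 173 172 176 173 173 177 178 175 124 104
  105]]
```

>>> arm_command --series "30 0.5 0 0 0;30 0.5 0 0 0;12.8 0.3 0 0 0;0 0 0 -0.12 0;0 0 0 -0.12 0;0 0 0 -0.12 0;0 0 0 -0.12 0;0 0 0 -0.12 0;0 0 0 -0.12 0;0 0 0 -0.12 0;0 0 0 -0.12 0;0 0 0 -0.12 0;0 0 0 -0.12 0;0 0 0 -0.12 0;0 0 0 -0.12 0;0 0 0 -0.12 0;0 0 0 -0.12 0;0 0 0 -0.12 0;0 0 0 0 0;0 0 0 0 0"

```text
time_s: 14.98
tool_pos: [0.5804, 0.1456, 0.1738]
tool_rot: [-180.0, -0.0, -166.1]
force: [0.2, 0.6, 0.1]
grip_width: 0.0866
grasp_force: 0.0
```

Run:
```python
from h import *
o=telemetry.get_obs()
R3=R.from_euler("xyz",o["tool_rot"],degrees=True).as_matrix()
print(o["time_s"],o["tool_pos"],o["tool_rot"],o["qpos"].round(1),(R3.T@(np.array([.5804,.1455,.060])-o["tool_pos"])*1000).round(1))
```

```text
14.9833 [0.58042555 0.14556737 0.17378968] [-1.79976100e+02 -3.21603449e-02 -1.66144563e+02] [ 33.2  26.2 -63.9  92.9  24.1  76.2  69.6] [ -0.   -0.  113.8]
```

>>> arm_command --series "0 0 20 0 0;0 0 35 0 0;0 0 30 0 0;0 0 18 0 0;0 0 10 0 0;0 0 0 0 0;0 0 0 0 255;0 0 0 0 255;0 0 0 0 255;0 0 0 0 255;0 0 0 0 255;0 0 0 0 255;0 0 0 0 255;0 0 0 0 255;0 0 0 0 255;0 0 0 0 255" --squeeze 25

```text
time_s: 16.32
tool_pos: [0.581, 0.1446, 0.0612]
tool_rot: [-179.8, -0.0, -165.9]
force: [0.2, -5.4, 2.5]
grip_width: 0.0413
grasp_force: 25.0
```

Run:
```python
from h import *
o=telemetry.get_obs()
print(o)
```

```text
{'time_s': 16.3167, 'qpos': array([ 29.5182071 ,  32.37411964, -59.06405399,  99.36720205,
        30.39987888,  65.94666444,  65.45938332]), 'joint_velocities': array([ 0.00036681, -0.1898927 , -0.01408612,  0.01287357,  0.01879481,
       -0.09534433, -0.03840891]), 'effort': array([-3.21673036e+00, -4.00451338e+01, -1.66769654e+01, -2.39147562e+01,
       -1.50947738e+00, -9.94442515e-01, -2.67611188e-02]), 'tool_pos': array([0.58098818, 0.14463089, 0.06115556]), 'tool_rot': array([-1.79811680e+02, -1.53775389e-02, -1.65944729e+02]), 'force': array([ 0.21473293, -5.44864044,  2.48562242]), 'wrist_torque': array([-1.15821224, -0.18251093,  0.04289051]), 'grasp_force': 24.99748391099274, 'grip_width': 0.0412952170617385}
```

>>> arm_command --series "0 -1.3 0 0 255;0 0 0.16 0.06 255;0 0 0.16 0.12 255;0 0 0.16 0.12 255;0 0 0.16 0.12 255;0 0 0.16 0.12 255;0 0 0.16 0.12 255;0 0 0.16 0.12 255;0 0 0.16 0.12 255;0 0 0.16 0.12 255;0 0 0.16 0.12 255;0 0 0.16 0.12 255;0 0 0.16 0.06 255;0 0 0 0 255;0 0 0 0 255"

```text
time_s: 17.57
tool_pos: [0.5812, 0.1451, 0.0595]
tool_rot: [180.0, 0.1, 118.6]
force: [1.4, -3.4, 3.4]
grip_width: 0.0415
grasp_force: 25.0
```

```bash
cat > st.py <<'E'
from h import *
o=telemetry.get_obs()
for k in("time_s","qpos","tool_pos","tool_rot","force","wrist_torque","grip_width","grasp_force"): print(k,np.round(o[k],4))
E
python3 st.py
```

```text
time_s 17.5667
qpos [ 19.2042  26.1266 -44.0891  99.7715  20.3211  62.3179  -2.9603]
tool_pos [0.5812 0.1451 0.0595]
tool_rot [1.799647e+02 7.340000e-02 1.185973e+02]
force [ 1.3512 -3.4111  3.4049]
wrist_torque [-0.9293 -0.3508 -0.0312]
grip_width 0.0415
grasp_force 24.9968
```

>>> arm_command --series "0 0 0.16 0.06 255;0 0 0.16 0.12 255;0 0 0.16 0.12 255;0 0 0.16 0.12 255;0 0 0.16 0.12 255;0 0 0.16 0.12 255;0 0 0.16 0.12 255;0 0 0.16 0.12 255;0 0 0.16 0.12 255;0 0 0.16 0.12 255;0 0 0.16 0.12 255;0 0 0.16 0.12 255;0 0 0.16 0.06 255;0 0 0 0 255;0 0 0 0 255"

```text
time_s: 18.82
tool_pos: [0.5818, 0.145, 0.0576]
tool_rot: [179.9, -0.1, 36.2]
force: [3.4, -4.5, 4.9]
grip_width: 0.0415
grasp_force: 25.0
```

```bash
python3 st.py
```

```text
time_s 18.8167
qpos [  7.497   22.5209 -29.0194 100.2377  12.4416  60.3026 -79.696 ]
tool_pos [0.5818 0.145  0.0576]
tool_rot [ 1.798916e+02 -9.010000e-02  3.615530e+01]
force [ 3.3794 -4.4755  4.895 ]
wrist_torque [-0.9786 -0.4575 -0.0411]
grip_width 0.0415
grasp_force 24.9969
```

>>> arm_command --series "0 0 0.05 0.04 255;0 0 0.05 0.04 255;0 0 0.05 0.03 255;0 0 0 0 255;0 0 0 0 255"

```text
time_s: 19.23
tool_pos: [0.5819, 0.145, 0.0575]
tool_rot: [179.9, -0.1, 29.9]
force: [2.3, -4.5, 3.8]
grip_width: 0.0414
grasp_force: 25.0
```

```bash
python3 st.py
```

```text
time_s 19.2333
qpos [  6.6443  22.3411 -27.9549 100.2716  11.9312  60.1969 -85.6184]
tool_pos [0.5819 0.145  0.0575]
tool_rot [ 1.799094e+02 -1.060000e-01  2.985550e+01]
force [ 2.3492 -4.482   3.7614]
wrist_torque [-0.9829 -0.5415 -0.0597]
grip_width 0.0414
grasp_force 24.9969
```

>>> arm_command --series "0 0 0.04 0.025 255;0 0 0.03 0.025 255;0 0 0 0 255;0 0 0 0 255"

```text
time_s: 19.57
tool_pos: [0.5819, 0.1449, 0.0574]
tool_rot: [179.9, -0.1, 27.0]
force: [2.6, -4.2, 3.5]
grip_width: 0.041
grasp_force: 25.0
```

```bash
python3 st.py|grep -E "rot|torque"
```

```text
tool_rot [ 1.799146e+02 -1.120000e-01  2.698710e+01]
wrist_torque [-0.9619 -0.5281 -0.0675]
```

>>> arm_command --series "0 0 0.04 0.025 255;0 0 0.03 0.025 255;0 0 0 0 255;0 0 0 0 255"

```text
time_s: 19.9
tool_pos: [0.5819, 0.1449, 0.0573]
tool_rot: [179.9, -0.1, 24.1]
force: [2.4, -4.2, 4.9]
grip_width: 0.0417
grasp_force: 25.0
```

```bash
python3 st.py|grep -E "rot|torque"
```

```text
tool_rot [ 1.799176e+02 -1.153000e-01  2.412250e+01]
wrist_torque [-1.0439 -0.493  -0.0286]
```

>>> arm_command --series "0 0 0.04 0.025 255;0 0 0.03 0.025 255;0 0 0 0 255;0 0 0 0 255"

```text
time_s: 20.23
tool_pos: [0.5824, 0.1451, 0.0573]
tool_rot: [179.9, -0.2, 21.4]
force: [3.6, -3.7, 3.2]
grip_width: 0.0412
grasp_force: 25.0
```

```bash
python3 st.py|grep -E "rot|torque"
```

```text
tool_rot [179.8843  -0.1814  21.3905]
wrist_torque [-0.9545 -0.8451  0.5691]
```

>>> arm_command --series "0 0 0 0.02 255;0 0 0 0 255;0 0 0 0 255"

```text
time_s: 20.48
tool_pos: [0.5827, 0.1452, 0.0573]
tool_rot: [179.9, -0.2, 20.3]
force: [4.3, -4.4, 2.7]
grip_width: 0.0413
grasp_force: 25.0
```

```bash
python3 st.py
```

```text
time_s 20.4833
qpos [  5.2943  22.0832 -26.3164 100.3085  11.2294  59.95   -94.7032]
tool_pos [0.5827 0.1452 0.0573]
tool_rot [179.8861  -0.234   20.2625]
force [ 4.3308 -4.4439  2.6972]
wrist_torque [-0.9157 -1.0463  0.6064]
grip_width 0.0413
grasp_force 24.9991
```

>>> arm_command --series "0 0 -0.08 -0.07 255;0 0 -0.15 -0.12 255;0 0 -0.15 -0.12 255;0 0 -0.15 -0.12 255;0 0 -0.15 -0.12 255;0 0 -0.15 -0.12 255;0 0 -0.15 -0.12 255;0 0 -0.15 -0.12 255;0 0 -0.15 -0.12 255;0 0 -0.15 -0.12 255;0 0 -0.15 -0.12 255;0 0 -0.15 -0.12 255;0 0 -0.15 -0.12 255;0 0 -0.1 -0.07 255;0 0 0 0 255;0 0 0 0 255;0 0 0 0 255"

```text
time_s: 21.9
tool_pos: [0.581, 0.146, 0.0593]
tool_rot: [179.9, -0.0, 110.7]
force: [0.8, -2.9, 5.7]
grip_width: 0.0414
grasp_force: 25.0
```

```bash
python3 st.py
python3 - <<'E'
from h import *
o=telemetry.get_obs()
t=cams.read_camera("top");s=cams.read_camera("scene");im=cams.read_camera("wrist")
X=proj("scene",[[.58,.145,.09]])[0].astype(int);print(X)
a=cv2.resize(s[X[1]-40:X[1]+60,X[0]-70:X[0]+70],(560,400),interpolation=cv2.INTER_CUBIC)
cv2.imwrite("pics/c5.png",np.hstack([a,im[100:300,160:400].repeat(2,0)]))
E
```

```text
time_s 21.9
qpos [ 17.969   25.6384 -42.4882  99.8194  19.3078  62.0324 -10.1927]
tool_pos [0.581  0.146  0.0593]
tool_rot [ 1.799484e+02 -1.440000e-02  1.107019e+02]
force [ 0.81   -2.8568  5.7165]
wrist_torque [-0.6931 -0.1655  0.05  ]
grip_width 0.0414
grasp_force 24.9992
[337 181]
```

View pics/c5.png

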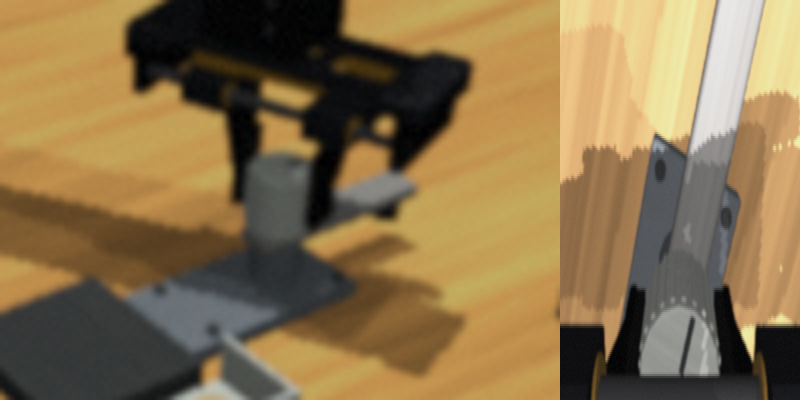

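The wrist view shows the cap gripped with its line from about (291,259) to (283,287), roughly along the swing arm, as expected at a quarter turn. I'll check the angle by rays.

Run:
```python
from h import *
o=telemetry.get_obs()
L=ray("wrist",[(283,287.5),(291,259)],.090,o); A=ray("wrist",[(272,225),(316,100)],.048,o); B=ray("wrist",[(332,170),(364,102)],.048,o)
B=ray("wrist",[(339,165),(364.5,100)],.048,o)
for q in(L,A,B):
    d=q[1]-q[0]; print(np.arctan2(d[1],d[0]),q[:,:2].round(4).tolist())
im=cams.read_camera("wrist")
cv2.imwrite("pics/c6.png",cv2.resize(im[90:300,240:400],None,fx=2.8,fy=2.8,interpolation=cv2.INTER_CUBIC))
```

```text
1.6990384779913787 [[0.583, 0.1472], [0.5809, 0.1639]]
1.6088837671859177 [[0.5705, 0.162], [0.5675, 0.2403]]
1.6115788842162218 [[0.5944, 0.2116], [0.5928, 0.2501]]
```

View pics/c6.png

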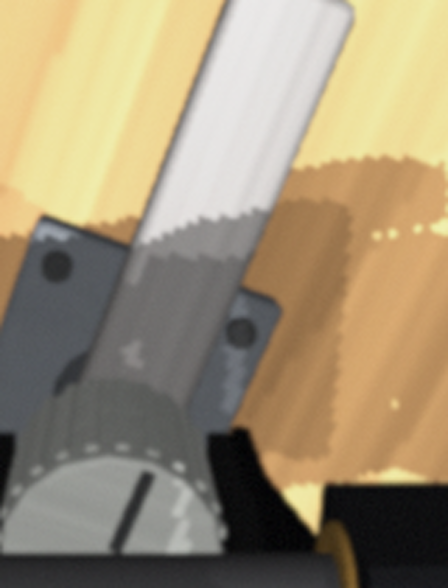

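The line runs from native pixel (292.9,259.3) to (281.4,286.4). That puts the cap within about 0.03 rad of the swing arm's direction, matching the measured 90.4° back-off, so I'm handing in.

```bash
python3 -c "
from cell import env
print(env.sign_off())"
```

```text
the job is handed in; nothing more can be done
None
```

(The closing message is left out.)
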